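# Contact check of a microscope stage plate

### The job

The three brass test points of the microscope stage plate need their contact check. Take the orange spring-tipped probe from its stand and press its tip gently onto the brass middle of the blue point, then the yellow, then the red, holding each for about half a second with the spring pushed in a few millimetres but without driving hard against the plate. Then put the probe back upright in its stand and let go, leaving the glass dish, the amber jar and the blue tip box where they are.

Things in the scene. Friction and masses are not known exactly. Their poses are not given: they have to be found in the camera images.
- probe: loose hand probe, about 80 g, 134 mm long, at the start upright in the stand. Origin: centre of the underside of its black collar; its z axis runs up along the handle. Collar: round, 36 mm across, z 0 to 6 mm. Handle: orange, square 22 x 22 mm (sides along x and y), z 6 to 76 mm, the part to grip. Below the collar: round black neck 14 mm across, z -40 to 0, then the thin brass spring plunger 6 mm across, its round end at z -58 mm when relaxed
- plunger (a joint): travel of the probe's brass spring plunger in m: 0 relaxed (fully out), 0.008 fully pushed in to its stop. It takes 1 N to start it, and 0.5 N more per mm (about 2.5 N at 3 mm, 5 N at the stop)
- tip (a point): lowest point of the probe's brass plunger (round end, 3 mm radius), 58 mm below the probe's origin when relaxed; it moves with the plunger
- stand: fixed grey block, 60 x 60 mm and 80 mm tall, with one upright round hole 22 mm across right through its centre, in which the probe's neck and tip hang while the collar rests on the block's top face. Origin: centre of its underside, on the work surface
- stand_hole0 (a point): centre of the hole's mouth in the stand's top face, 80 mm above the work surface; the stored probe's origin lies here, up to 4 mm off sideways
- plate: fixed dark steel stage plate with a small round glass window in its middle, 150 mm (x) by 210 mm (y), on four short rubber feet; its flat top is 45 mm above the work surface. Origin: under its centre, on the work surface
- pad_blue: blue test point on the stage plate: a flat blue disc 40 mm across and 2 mm thick with a round brass boss 20 mm across in its middle that rises to 4 mm above the plate. Any point may be at any of the three places. Fixed. Origin: centre of its underside, on the plate's top; z up
- pad_yellow: yellow test point on the stage plate: a flat yellow disc 40 mm across and 2 mm thick with a round brass boss 20 mm across in its middle that rises to 4 mm above the plate. Any point may be at any of the three places. Fixed. Origin: centre of its underside, on the plate's top; z up
- pad_red: red test point on the stage plate: a flat red disc 40 mm across and 2 mm thick with a round brass boss 20 mm across in its middle that rises to 4 mm above the plate. Any point may be at any of the three places. Fixed. Origin: centre of its underside, on the plate's top; z up
- pad_blue_top (a point): centre of the top face of the blue test point's brass boss (20 mm across), 49 mm above the work surface
- pad_yellow_top (a point): centre of the top face of the yellow test point's brass boss (20 mm across), 49 mm above the work surface
- pad_red_top (a point): centre of the top face of the red test point's brass boss (20 mm across), 49 mm above the work surface
- dish: bystander: closed flat glass dish, 90 mm across, 16 mm high, loose. Origin: centre of its underside
- bottle: bystander: amber glass jar with blue cap, 60 mm across, 110 mm high, loose. Origin: centre of its underside
- tipbox: bystander: closed blue pipette-tip box with white tip ends on top, 80 x 120 mm, 49 mm high, loose. Origin: centre of its underside
- joystick: bystander: black joystick box fixed to the bench, 130 x 110 mm, 140 mm high with its stick. Origin: centre of its underside
Things that resemble listed ones, but are neither listed nor needed, are in the scene too. What is meant by the probe is not turquoise, and is the smaller of those in its own colour. What is shaped like the stand but green is not meant.

How it is judged:
By the outcome, as a careful person would: the job done as asked, in the order asked, and still so for the second after the job is handed in, with the robot touching nothing.
It also fails if it takes over 61 s, if anything falls off the work surface, if the arm or the gripper's body presses on something with over 40 N, if the wrist force passes 120 N, or if a joint passes its speed limit or range.

### The arm

A 6-joint arm with a two-finger parallel gripper is mounted at the origin on the work surface. World frame = base frame: x ahead of the robot, y to its left, z up, the work surface at z = 0. Lengths are in m, angles in rad, forces in N, time in s.
With the tool pointing down it reaches from about 0.25 to 0.775 m from the base axis. Payload 4 kg.
Tool frame: the origin (TCP) lies at the very end of the fingers, on their centre line; the grasp point (between the pads) lies 19 mm behind it; z points along the fingers, y is the direction in which the jaws open and shut (so a half turn about z gives the same grasp; the last joint's range is limited). The gripper opens to 94 mm and grips with 3 to 60 N. Pads are 16 mm wide; open, the fingers measure 119 mm over their backs; the gripper's body (75 mm by 177 mm) begins 78 mm behind the grasp point.
Start: joints at [-1.41, 0.087, 1.371, -0, 1.684, -0.103], TCP at [0.143, -0.531, 0.206] pointing down, gripper open.
Joint ranges: [-3.1, 3.1], [-0.76, 2.03], [0.27, 2.55], [-1.08, 4.22], [0.17, 2.65], [-2.57, 2.57]. Speed limits (rad/s): [2.79, 2.79, 3.14, 3.14, 3.14, 3.14].

### API

Orientations are given as [roll, pitch, yaw] about the fixed x, y, z axes, in that order (R = Rz(yaw) Ry(pitch) Rx(roll)).
In Python, from bench import robot, cams, models gives the robot as it stands.
- The arm moves only by the tool step_arm, never from a script. Its argument "series" is a list of rows, each a list of 5 numbers: the gripper command: -1 is shut, 1 is fully open, values between are in proportion, then the shift along the tool's x, y, z in mm, then the turn about the tool's z in degrees. A call has 1 to 20 rows; each row is the pose to reach, as a shift and turn from the pose commanded when the call began, along the tool's axes at that moment; what a row does not reach only later rows make up. A row lasts 1/8 s, in which the tool goes at most 62.5 mm and 10.7 degrees, less where a joint would pass 70% of its speed; a pose out of reach is approached as far as the arm can. A call with a gripper value outside its range is refused whole. The fingers move at their own pace and stop on an object; the grip force is fixed at half the most. Time passes only in rows, so rows that repeat a pose let the fingers close. It gives the time, the measured TCP pose, the force and the opening at its end, in the units of the state.
- robot.get_obs(): the state, without advancing time (a new reading comes with each control period).
- cams.snapshot(name): name is "scene" or "top" or "wrist"; returns a dict with "pixels" (400x640x3 uint8, red, green, blue), "fov_y" (degrees; the focal length in pixels is half the picture's height over the tangent of half this angle, whatever the lens; pixels are square), "cx", "cy" (the principal point, pixels), "R" (3x3) and "t" (3): a world point X has camera coordinates R X + t. Camera axes: x right, y down, z forward; pixel columns grow to the right and rows downward; lengths in m; the calibration is good to about 2 mm. A picture is of the moment at which its call begins. There is no depth.
- robot.close_job(): hands the job in, once; it reports no verdict.
Trained networks look in a picture, given as the dict that the camera call returned (one of the last four; its "shot" number tells which), for a name from the list of things; names that differ only in an ending like _2 or _b are one class to them, and where a whole thing is asked for, a point or a joint stands for the part that bears it (a point fixed in the world has none). Each returns a list of dicts, best first, with "p" (0 to 1); they miss things now and then, are a little off and sometimes report something else, mostly with a low value. They report only what shows in the picture. A call takes as long as a camera call. They do not tell look-alikes from the thing itself.
- models.find_in(picture, label): "position" ([x, y, z] in m, in world coordinates, good to about 4 mm: the middle of the surface that is visible of it).
- models.pinpoint(picture, label): "position" ([x, y, z] in m, in world coordinates, good to about 4 mm: a listed point, or the origin of a listed thing).
The state is a dict: "time": time; "joint_positions": joint angles; "qvel": joint speeds; "joint_torque": joint torques, N m; "tool_pos": TCP position; "ee_rot": TCP orientation; "wrist_force": force on the tool from outside, world axes, zero at the start; "wrist_torque": the same for the moment, N m; "width": finger opening in m.
Only numpy, scipy, OpenCV 4.12 (cv2) and the standard library are available. Lean on these libraries where they do the work, as an engineer would, in place of code of your own. Each camera call takes 0.05 s, during which the arm holds its last target. There are 200 camera calls.

## Working session

There is one attempt and no reset: what is moved stays moved. The work goes in short steps, Python scripts to look and compute and a tool call to move; the robot and the scene stay as the last step left them, time stands still between calls to the robot, and variables do not carry over. Pictures are saved under pics/ and viewed, about 8 in all and at most 12, crops included, and the job is handed in when it is done.

Besides the shell and the picture viewer there is one more tool, called as a command line: name --pt "numbers of a row" for each row, then --argument value for the rest. step_arm: Moves the arm, as the interface text tells. Its arguments: {"type":"object","properties":{"series":{"type":"array","items":{"type":"array","items":{"type":"number"}}}},"required":["series"]}

```bash
mkdir -p pics; cat > h.py <<'E'
from bench import robot, cams, models
import numpy as np, cv2
def save(s,n,crop=None,k=1):
    im=s["pixels"][:,:,::-1]
    if crop: a,b,c,d=crop; im=im[b:d,a:c]
    cv2.imwrite("pics/"+n,cv2.resize(im,None,fx=k,fy=k,interpolation=cv2.INTER_CUBIC))
def f(s): return s["pixels"].shape[0]/2/np.tan(np.radians(s["fov_y"])/2)
def proj(s,X):
    c=np.array(s["R"])@np.array(X)+np.array(s["t"]); return np.round([s["cx"]+f(s)*c[0]/c[2],s["cy"]+f(s)*c[1]/c[2]],1)
def ray(s,u,v,z):
    R=np.array(s["R"]);o=-R.T@np.array(s["t"]);d=R.T@np.array([(u-s["cx"])/f(s),(v-s["cy"])/f(s),1]);return np.round(o+d*(z-o[2])/d[2],4)
E
python3 - <<'E'
from h import *
t=cams.snapshot("top");s=cams.snapshot("scene")
im=np.vstack([t["pixels"],s["pixels"]])[:,:,::-1]
cv2.imwrite("pics/a.png",cv2.resize(im,None,fx=.75,fy=.75,interpolation=cv2.INTER_AREA))
for n,p in(("top",t),("scene",s)):
  for l in["probe","tip","stand_hole0","pad_blue_top","pad_yellow_top","pad_red_top","dish","bottle","tipbox","joystick","plate"]:
    print(n,l,[(np.round(d["position"],3).tolist(),round(d["p"],2),proj(p,d["position"]).tolist()) for d in models.pinpoint(p,l)[:4]])
o=robot.get_obs();print(o["time"],o["tool_pos"],o["ee_rot"],o["width"])
E
```

```text
top probe [([0.54, -0.23, 0.08], 0.62, [386.8, 220.4]), ([0.553, -0.324, 0.078], 0.53, [420.2, 215.2]), ([0.444, -0.223, 0.055], 0.41, [383.8, 254.3]), ([0.795, 0.096, 0.003], 0.33, [274.1, 137.5])]
top tip []
top stand_hole0 [([0.538, -0.231, 0.08], 0.93, [387.1, 221.0]), ([0.511, -0.106, 0.082], 0.6, [342.4, 231.0]), ([0.558, 0.118, -0.0], 0.18, [266.8, 216.0])]
top pad_blue_top [([0.5, 0.057, 0.046], 0.49, [285.5, 235.4])]
top pad_yellow_top [([0.607, 0.102, 0.046], 0.69, [269.9, 198.4]), ([0.417, -0.493, 0.001], 0.68, [473.3, 261.6]), ([0.533, 0.189, 0.047], 0.2, [239.7, 224.4])]
top pad_red_top [([0.534, 0.189, 0.05], 0.54, [239.5, 223.8]), ([0.534, 0.185, 0.045], 0.34, [241.1, 223.7])]
top dish [([0.768, -0.207, -0.002], 0.82, [374.3, 145.6])]
top bottle [([0.799, 0.094, 0.001], 0.67, [274.8, 136.4])]
top tipbox [([0.511, 0.364, 0.001], 0.7, [184.4, 232.2]), ([0.771, -0.207, -0.001], 0.49, [374.2, 144.6]), ([0.537, -0.224, 0.001], 0.47, [381.3, 221.7])]
top joystick [([0.413, -0.494, 0.004], 0.78, [473.7, 262.9]), ([0.539, -0.229, 0.08], 0.72, [386.5, 220.6]), ([0.54, -0.228, 0
[... 470 characters left out ...]
.3, 219.0])]
scene pad_yellow_top [([0.605, 0.098, 0.044], 0.51, [351.8, 247.2])]
scene pad_red_top [([0.534, 0.19, 0.048], 0.7, [395.6, 253.8]), ([0.534, 0.182, 0.045], 0.58, [393.1, 252.6])]
scene dish [([0.773, -0.205, -0.002], 0.58, [240.5, 224.5]), ([0.562, 0.115, 0.001], 0.35, [366.7, 253.6])]
scene bottle [([0.801, 0.096, -0.003], 0.9, [294.1, 295.7])]
scene tipbox [([0.515, 0.362, 0.004], 0.6, [448.8, 302.3])]
scene joystick [([0.42, -0.492, -0.001], 0.64, [280.3, 137.1])]
scene plate [([0.56, 0.117, -0.0], 0.83, [367.9, 253.9]), ([0.538, -0.228, 0.083], 0.22, [297.6, 167.0])]
1.2 [ 0.14339372 -0.53100236  0.20552446] [3.14146652e+00 2.86930641e-05 2.63765335e-01] 0.09379880108675989
```

View pics/a.png

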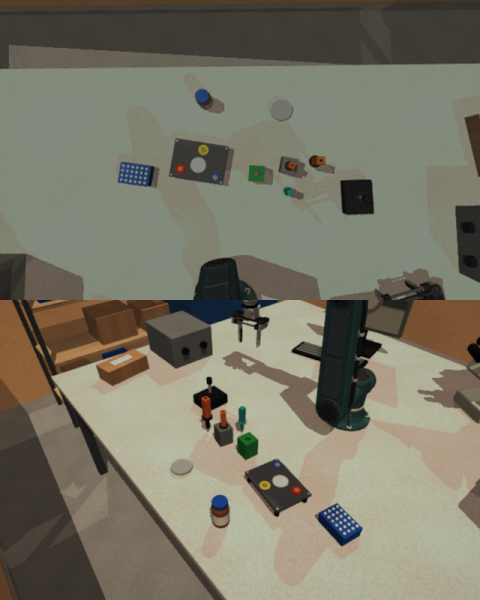

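```bash
python3 - <<'E'
from h import *
t=cams.snapshot("top");s=cams.snapshot("scene")
a=t["pixels"][185:285,220:440];b=s["pixels"][110:290,230:430]
a=cv2.resize(a,(780,355),interpolation=cv2.INTER_CUBIC);b=cv2.resize(b[20:80],(780,234),interpolation=cv2.INTER_CUBIC)
cv2.imwrite("pics/b.png",np.vstack([a,b])[:,:,::-1])
E
```

```text
(no output)
```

View pics/b.png

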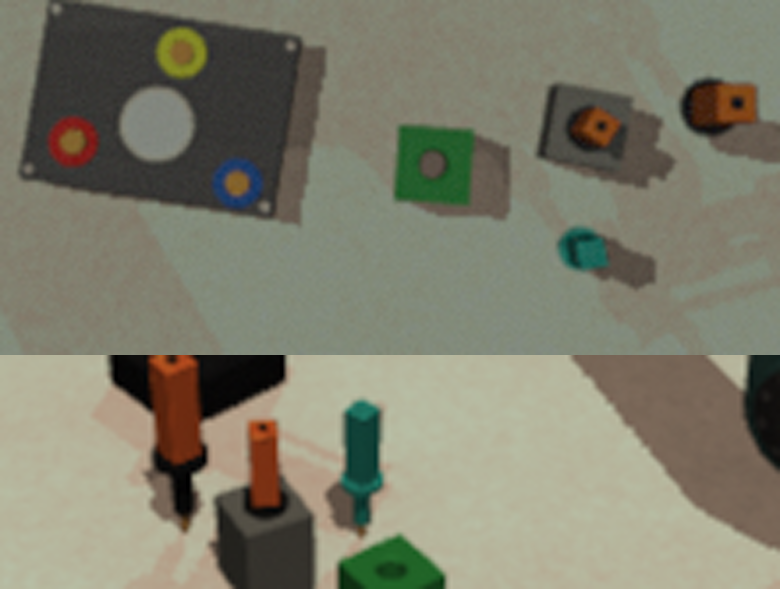

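Three candidates for the probe, by top pixel: the orange one in the grey stand (387,221), a clearly larger orange one standing on its own (420,215) and a turquoise one (384,254). The smaller orange one in the grey stand is the one meant. The green block (342,231) is the decoy stand. I'll move above the probe for a wrist view.

step_arm --pt "1 0 0 -60 0" --pt "1 50 -20 -115 0" --pt "1 105 -40 -125 0" --pt "1 160 -62 -125 0" --pt "1 215 -83 -125 0" --pt "1 270 -104 -125 0" --pt "1 325 -125 -125 0" --pt "1 380 -147 -125 0" --pt "1 420 -162 -125 0" --pt "1 420 -162 -125 0" --pt "1 420 -162 -125 0"

```text
time: 2.68
tool_pos: [0.5063, -0.2654, 0.3304]
ee_rot: [3.141, 0.001, 0.264]
wrist_force: [0.6, 0.4, 0.3]
width: 0.0942
```

```bash
python3 - <<'E'
from h import *
s=cams.snapshot("wrist");save(s,"c.png",k=1.2)
R=np.array(s["R"]);print("cam",-R.T@np.array(s["t"]),R[2])
o=robot.get_obs();print(o["time"],o["tool_pos"],o["ee_rot"],o["wrist_force"])
for l in["probe","stand_hole0"]:
    print(l,[(np.round(d["position"],4).tolist(),round(d["p"],2),proj(s,d["position"]).tolist()) for d in models.pinpoint(s,l)[:4]])
E
```

```text
cam [ 0.57285008 -0.24670937  0.50917208] [-0.23210033 -0.06236922 -0.97069023]
2.725 [ 0.50596932 -0.26576753  0.33063336] [3.14112277e+00 3.47707442e-04 2.62620070e-01] [ 0.19444461 -0.3395117   0.75931543]
probe [([0.4437, -0.2215, 0.0618], 0.91, [277.7, 207.6]), ([0.5388, -0.2263, 0.0791], 0.84, [295.8, 146.6]), ([0.5594, -0.3223, 0.0742], 0.67, [366.9, 150.2])]
stand_hole0 [([0.5381, -0.2255, 0.0785], 0.79, [295.1, 147.0]), ([0.5409, -0.2286, 0.0023], 0.71, [300.6, 142.6]), ([0.5143, -0.1053, 0.0797], 0.62, [204.9, 140.7]), ([0.6015, 0.0942, 0.0418], 0.28, [82.0, 38.1])]
```

View pics/c.png

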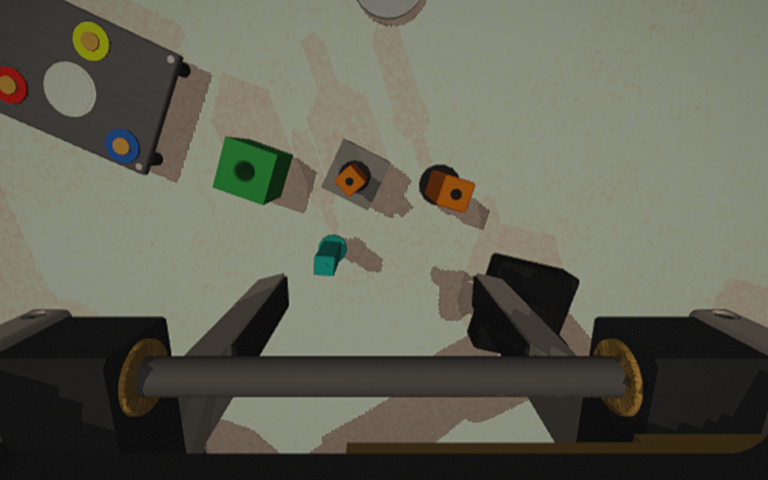

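The view shows the small orange probe at (349,181) in the grey stand, the larger orange one at (455,192), the turquoise one at (328,258), and the blue and yellow points at (121,146) and (90,41), all in view pixels (1.2x scale). Next I'll fit the handle's top face and get its yaw.

```bash
python3 - <<'E'
from h import *
s=cams.snapshot("wrist");im=s["pixels"];hsv=cv2.cvtColor(im,cv2.COLOR_RGB2HSV)
x0,y0,x1,y1=265,125,325,175
cv2.imwrite("pics/d.png",cv2.resize(im[y0:y1,x0:x1,::-1],None,fx=10,fy=10,interpolation=cv2.INTER_CUBIC))
sub=hsv[y0:y1,x0:x1]
for vmin in(100,150,170,185):
    m=((sub[:,:,0]<18)&(sub[:,:,1]>130)&(sub[:,:,2]>vmin)).astype(np.uint8)
    m=cv2.morphologyEx(m,cv2.MORPH_CLOSE,np.ones((3,3)))
    c=max(cv2.findContours(m,0,2)[0],key=cv2.contourArea,default=None)
    if c is None: continue
    b=cv2.boxPoints(cv2.minAreaRect(c))+[x0,y0]
    P=np.array([ray(s,u,v,.156) for u,v in b])[:,:2];e=P[1]-P[0];g=P[2]-P[1]
    print(vmin,m.sum(),b.mean(0),P.mean(0),np.linalg.norm(e),np.linalg.norm(g),np.degrees(np.arctan2(e[1],e[0]))%90)
def boss(s,ring):
    h=cv2.cvtColor(s["pixels"],cv2.COLOR_RGB2HSV);lo,hi=ring
    m=((h[:,:,0]>=lo)&(h[:,:,0]<=hi)&(h[:,:,1]>140)&(h[:,:,2]>70)).astype(np.uint8)
    m[:, 160:]=0
    c=max(cv2.findContours(m,0,2)[0],key=cv2.contourArea);e=cv2.fitEllipse(cv2.convexHull(c));return e,ray(s,*e[0],.047)
for n,r in(("blue",(100,130)),("yellow",(24,34))): print(n,boss(s,r))
E
```

```text
100 325 [290.0551703 150.0620687] [ 0.5391   -0.225475] 0.021579620015190207 0.021217445652104264 55.57352341856077
blue (((100.93392944335938, 121.24254608154297), (25.672571182250977, 30.265674591064453), 137.4591827392578), array([0.4981, 0.0543, 0.047 ]))
yellow (((74.86560821533203, 34.281314849853516), (28.24742889404297, 34.617801666259766), 145.25115966796875), array([0.6038, 0.0996, 0.047 ]))
```

View pics/d.png

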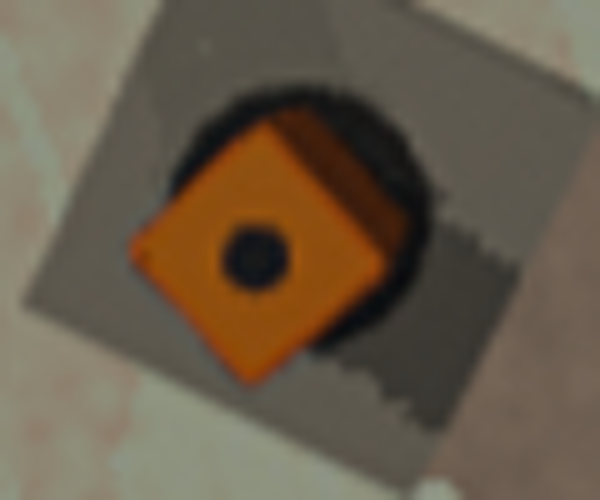

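step_arm --pt "0.4 11 -8 30 -10" --pt "0.4 22 -15 60 -20" --pt "0.4 32 -23 80 -30" --pt "0.4 42.4 -30.2 90 -40.5" --pt "0.4 42.4 -30.2 100 -40.5" --pt "0.4 42.4 -30.2 100 -40.5"

```text
time: 3.62
tool_pos: [0.5389, -0.2255, 0.2298]
ee_rot: [-3.14, 0.001, 0.967]
wrist_force: [-0.3, 0.6, -0.2]
width: 0.0655
```

```bash
python3 - <<'E'
from h import *
s=cams.snapshot("wrist");save(s,"e.png")
o=robot.get_obs();print(o["time"],o["tool_pos"],o["ee_rot"],np.degrees(o["ee_rot"][2]),o["width"],o["joint_positions"])
E
```

```text
3.675 [ 0.53915832 -0.22560901  0.23051446] [-3.14154521e+00  3.91741012e-04  9.67487248e-01] 55.43293602218912 0.0657667950995263 [-4.93069192e-01  1.61326181e-01  1.23933145e+00 -3.89777651e-04
  1.74102526e+00  1.10173882e-01]
```

View pics/e.png

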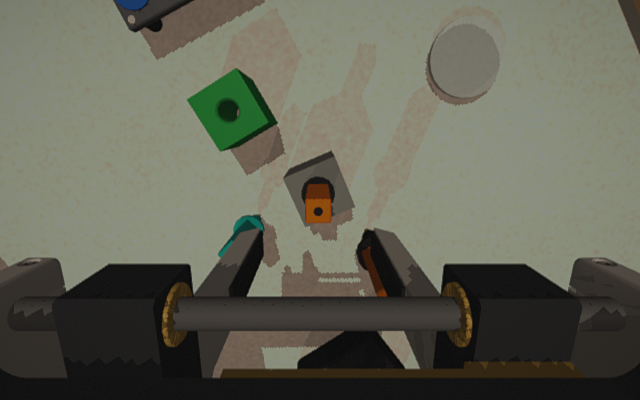

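The handle (318,211) is square to the fingers and centred between them. Descending and gripping.

step_arm --pt "0.4 0 0 40 0" --pt "0.4 0 0 80 0" --pt "0.4 0 0 110 0" --pt "0.4 0 0 121 0" --pt "0.4 0 0 121 0" --pt "-1 0 0 121 0" --pt "-1 0 0 121 0" --pt "-1 0 0 121 0" --pt "-1 0 0 121 0" --pt "-1 0 0 121 0" --pt "-1 0 0 121 0"

```text
time: 5.05
tool_pos: [0.5398, -0.2249, 0.1096]
ee_rot: [3.141, 0.0, 0.971]
wrist_force: [0.3, 0.2, 1.2]
width: 0.0217
```

step_arm --pt "-1 0 0 -20 0" --pt "-1 0 0 -50 0" --pt "-1 0 0 -85 0" --pt "-1 0 0 -110 0" --pt "-1 0 0 -110 0" --pt "-1 20 -18 -110 0" --pt "-1 50 -46 -110 0" --pt "-1 85 -78 -110 0" --pt "-1 120 -111 -110 0" --pt "-1 150 -138 -110 0" --pt "-1 175 -161 -110 0" --pt "-1 190 -175 -110 0" --pt "-1 190 -175 -110 0" --pt "-1 190 -175 -110 0"

```text
time: 6.8
tool_pos: [0.5023, 0.0301, 0.2183]
ee_rot: [-3.14, 0.002, 0.97]
wrist_force: [-0.2, -0.5, -0.4]
width: 0.0219
```

```bash
python3 - <<'E'
from h import *
o=robot.get_obs();print(o["time"],o["tool_pos"],o["ee_rot"],o["width"],o["wrist_force"])
w=cams.snapshot("wrist");t=cams.snapshot("top");s=cams.snapshot("scene")
a=cv2.resize(s["pixels"][120:280,270:450],(540,480),interpolation=cv2.INTER_CUBIC)
cv2.imwrite("pics/f.png",np.hstack([cv2.resize(w["pixels"],(800,500))[:,:],np.zeros((500,0,3),np.uint8)])[:,:,::-1])
for n,p in(("w",w),("t",t),("s",s)):
  for l in["pad_blue_top","pad_yellow_top","pad_red_top","tip","probe"]:
    print(n,l,[(np.round(d["position"],4).tolist(),round(d["p"],2),proj(p,d["position"]).tolist()) for d in models.pinpoint(p,l)[:2]])
  h=cv2.cvtColor(p["pixels"],cv2.COLOR_RGB2HSV)
  for l,X,(lo,hi) in(("blue",(.499,.0545,.047),(100,130)),("yellow",(.604,.0995,.047),(24,34)),("red",(.534,.187,.047),(172,182))):
    u,v=proj(p,X)
    H=(h[:,:,0].astype(int)+ (180 if 0 else 0)); 
    m=((H>=lo)&(H<=hi)) if l!="red" else ((H>=172)|(H<=6))
    m=(m&(h[:,:,1]>140)&(h[:,:,2]>60)).astype(np.uint8)
    z=np.zeros_like(m);r=40 if n=="w" else 14
    cv2.circle(z,(int(u),int(v)),r,1,-1);m*=z
    cs=cv2.findContours(m,0,2)[0]
    if not cs: print(n,l,"none");continue
    c=max(cs,key=cv2.contourArea)
    if len(c)<6: print(n,l,"small");continue
    e=cv2.fitEllipse(cv2.convexHull(c));print(n,l,np.round(e[0],1),np.round(e[1],1),ray(p,*e[0],.047))
E
```

```text
6.8 [0.50225872 0.03011981 0.2182822 ] [-3.14040686e+00  1.55688739e-03  9.70266437e-01] 0.02189622943300211 [-0.15515593 -0.46988138 -0.38676301]
w pad_blue_top [([0.4983, 0.0546, 0.0474], 0.69, [302.3, 172.9])]
w pad_yellow_top [([0.5999, 0.0975, 0.0524], 0.73, [358.3, 85.3])]
w pad_red_top [([0.535, 0.1859, 0.0505], 0.87, [258.0, 47.8])]
w tip []
w probe [([0.5018, 0.0293, 0.1868], 0.9, [317.6, 228.1])]
w blue [302.2 172.7] [34.5 34.7] [0.4982 0.0548 0.047 ]
w yellow [359.5  81.3] [37.6 40.5] [0.604  0.1003 0.047 ]
w red [255.7  48.2] [38.5 42.6] [0.5328 0.1879 0.047 ]
t pad_blue_top []
t pad_yellow_top []
t pad_red_top []
t tip [([0.6045, 0.0976, 0.0441], 0.39, [271.5, 199.2])]
t probe [([0.5554, -0.3218, 0.0756], 0.72, [419.3, 214.4]), ([0.4447, -0.2204, 0.0545], 0.64, [382.9, 254.0])]
t blue none
t yellow [270.8 199.4] [13.5 13.8] [0.6038 0.0994 0.047 ]
t red none
s pad_blue_top [([0.5, 0.0521, 0.0484], 0.61, [368.5, 218.9])]
s pad_yellow_top [([0.6082, 0.0981, 0.0465], 0.54, [351.2, 247.2])]
s pad_red_top [([0.5336, 0.1888, 0.0511], 0.61, [395.5, 252.6]), ([0.5414, -0.2242, -0.0014], 0.56, [298.4, 188.3])]
s tip []
s probe [([0.5032, 0.0267, 0.1873], 0.79, [364.8, 177.6]), ([0.5559, -0.323, 0.0742], 0.68, [275.4, 156.9])]
s blue [369.4 219.6] [ 9.7 13.6] [0.4989 0.0548 0.047 ]
s yellow [352.7 246.6] [11.5 15. ] [0.604  0.0995 0.047 ]
s red [395.  253.2] [12.2 15.6] [0.5332 0.1874 0.047 ]
```

View pics/f.png

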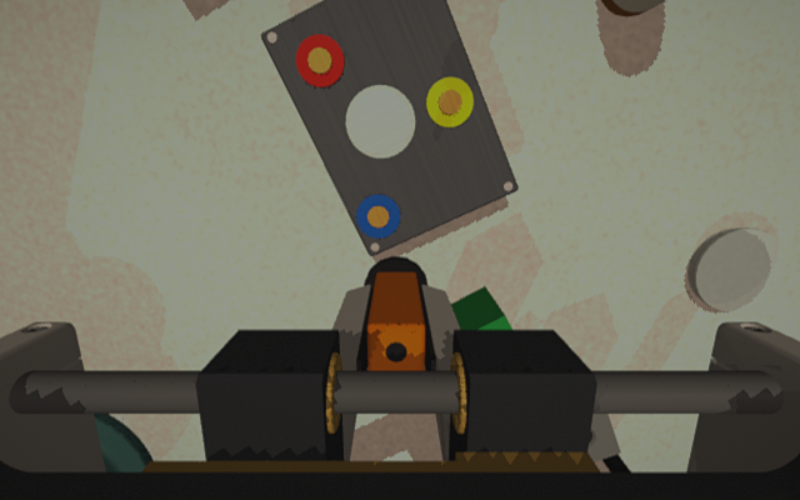

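The three pads agree across cameras: blue (.4985,.0547), yellow (.604,.0998), red (.533,.1877). The probe sits centred in the grip. Going to just above blue.

step_arm --pt "-1 10 -9 0 0" --pt "-1 18.1 -17 10 0" --pt "-1 18.1 -17 35 0" --pt "-1 18.1 -17 60 0" --pt "-1 18.1 -17 72 0" --pt "-1 18.1 -17 77 0" --pt "-1 18.1 -17 77 0" --pt "-1 18.1 -17 77 0"

```text
time: 8.7
tool_pos: [0.4995, 0.0553, 0.1435]
ee_rot: [3.14, -0.001, 0.971]
wrist_force: [1.4, 0.3, -1.2]
width: 0.0221
```

```bash
python3 - <<'E'
from h import *
O=[]
for i in range(3):
    s=cams.snapshot("scene");o=robot.get_obs();O.append(np.r_[o["tool_pos"],o["wrist_force"],o["ee_rot"]])
print(o["time"],np.round(np.mean(O,0),4))
print(proj(s,(.4985,.0547,.049)),proj(s,(.4985,.0547,.054)))
w=cams.snapshot("wrist")
a=cv2.resize(s["pixels"][160:260,320:420],(500,500),interpolation=cv2.INTER_CUBIC)
b=cv2.resize(w["pixels"][100:240,260:380],(300,350),interpolation=cv2.INTER_CUBIC)
b=np.vstack([b,np.zeros((150,300,3),np.uint8)])
cv2.imwrite("pics/g.png",np.hstack([a,b])[:,:,::-1])
E
```

```text
8.85 [ 4.9940e-01  5.5300e-02  1.4340e-01 -3.5000e-03  2.5110e-01 -8.6650e-01
  3.1401e+00 -1.0000e-03  9.7050e-01]
[369.5 219.1] [369.6 217.8]
```

View pics/g.png

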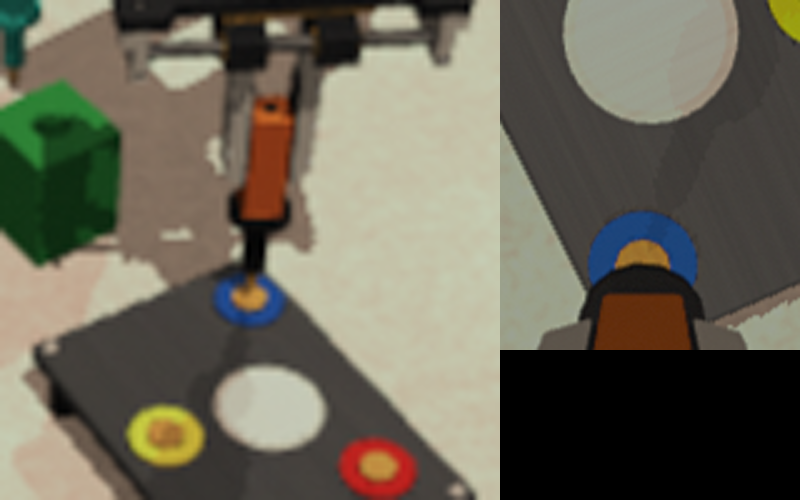

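step_arm --pt "-1 -1 -0.4 4 0" --pt "-1 -1 -0.4 7 0" --pt "-1 -1 -0.4 9.5 0" --pt "-1 -1 -0.4 9.5 0" --pt "-1 -1 -0.4 9.5 0"

```text
time: 9.52
tool_pos: [0.4979, 0.0547, 0.1332]
ee_rot: [3.141, 0.0, 0.971]
wrist_force: [-0.8, -0.6, 2.6]
width: 0.0219
```

```bash
python3 - <<'E'
from h import *
O=[]
for i in range(4):
    s=cams.snapshot("scene");o=robot.get_obs();O.append(np.r_[o["tool_pos"],o["wrist_force"]])
print(o["time"],np.round(O,4))
E
```

```text
9.725 [[ 0.4979  0.0546  0.1332 -0.9524  0.4122  2.0267]
 [ 0.4978  0.0547  0.1331 -0.3794 -0.0509  1.3457]
 [ 0.4979  0.0546  0.1331 -0.5771  0.226   1.5329]
 [ 0.4979  0.0546  0.1331 -1.0449 -0.6117  1.2115]]
```

Net force is about 2.5 N, so the spring is in about 3 mm. Finishing the hold, then yellow.

step_arm --pt "-1 0 0 0 0" --pt "-1 0 0 0 0" --pt "-1 0 0 0 0" --pt "-1 0 0 -10 0" --pt "-1 0 0 -30 0" --pt "-1 20 13 -30 0" --pt "-1 50 32 -30 0" --pt "-1 80 51 -30 0" --pt "-1 97.3 61.8 -30 0" --pt "-1 97.3 61.8 -30 0" --pt "-1 97.3 61.8 -15 0" --pt "-1 97.3 61.8 -7 0" --pt "-1 97.3 61.8 -7 0" --pt "-1 97.3 61.8 -3 0" --pt "-1 97.3 61.8 0 0" --pt "-1 97.3 61.8 0 0" --pt "-1 97.3 61.8 0 0"

```text
time: 11.85
tool_pos: [0.6041, 0.1, 0.1336]
ee_rot: [3.141, -0.0, 0.971]
wrist_force: [0.1, 0.6, 1.4]
width: 0.0222
```

```bash
python3 - <<'E'
from h import *
O=[]
for i in range(4):
    s=cams.snapshot("scene");o=robot.get_obs();O.append(np.r_[o["tool_pos"],o["wrist_force"]])
print(o["time"],np.round(O,4),np.mean(O,0))
save(s,"h.png",(310,170,430,270),5)
E
```

```text
12.05 [[ 0.6041  0.1     0.1336 -0.1651  0.0448  0.9289]
 [ 0.604   0.1     0.1334 -0.2661 -0.4643  2.0913]
 [ 0.604   0.1     0.1333 -0.4367 -1.1355  2.4094]
 [ 0.6041  0.1     0.1333  0.0434 -0.5592  1.6193]] [ 0.60404635  0.10003518  0.13341264 -0.20610418 -0.52854217  1.76220443]
```

View pics/h.png

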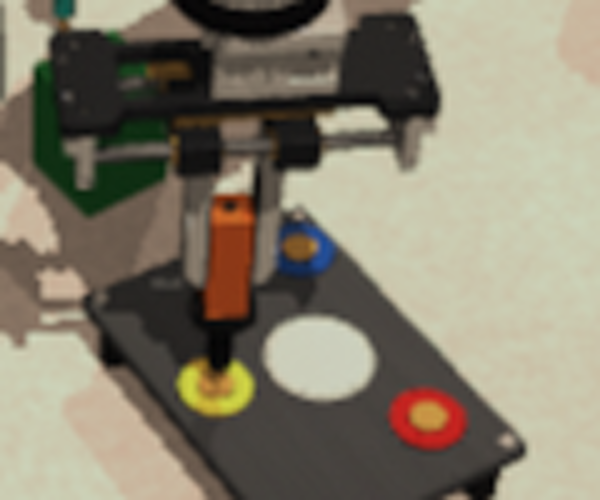

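The tip is on the yellow brass (215,383) with similar force. Next is red.

step_arm --pt "-1 0 0 0 0" --pt "-1 0 0 0 0" --pt "-1 0 0 0 0" --pt "-1 0 0 -10 0" --pt "-1 0 0 -30 0" --pt "-1 6 -20 -30 0" --pt "-1 15 -50 -30 0" --pt "-1 24 -82 -30 0" --pt "-1 32 -108.2 -30 0" --pt "-1 32 -108.2 -30 0" --pt "-1 32 -108.2 -15 0" --pt "-1 32 -108.2 -7 0" --pt "-1 32 -108.2 -7 0" --pt "-1 32 -108.2 -3 0" --pt "-1 32 -108.2 0.2 0" --pt "-1 32 -108.2 0.2 0" --pt "-1 32 -108.2 0.2 0"

```text
time: 14.18
tool_pos: [0.5331, 0.1874, 0.1335]
ee_rot: [3.14, -0.001, 0.971]
wrist_force: [0.2, -1.1, 1.8]
width: 0.022
```

```bash
python3 - <<'E'
from h import *
O=[]
for i in range(4):
    s=cams.snapshot("scene");o=robot.get_obs();O.append(np.r_[o["tool_pos"],o["wrist_force"]])
print(o["time"],np.round(O,4),np.mean(O,0))
save(s,"i.png",(310,170,430,270),5)
E
```

```text
14.375 [[ 0.5331  0.1874  0.1334  0.8553 -1.1905  1.3979]
 [ 0.5331  0.1874  0.1333  0.94   -1.3478  1.902 ]
 [ 0.5331  0.1874  0.1332  0.7886 -0.8234  1.526 ]
 [ 0.533   0.1874  0.1332  0.3335 -1.5599  2.2641]] [ 0.53306747  0.18740191  0.13328195  0.72935664 -1.23041095  1.77251556]
```

View pics/i.png

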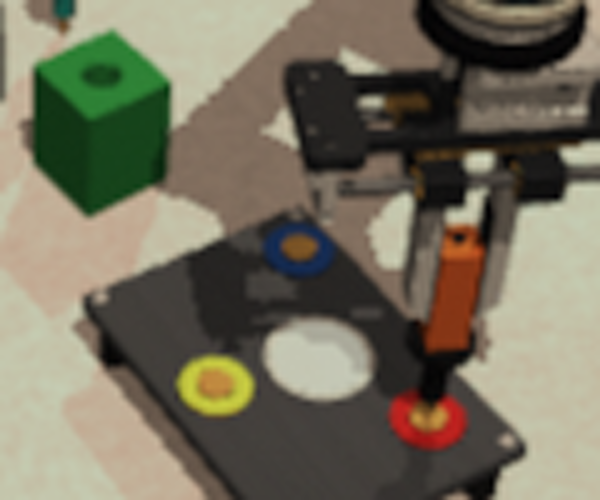

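The tip is on the red brass (430,417), again at about 2.6 N net. Finishing the hold, then back to a spot short of the stand to look at the hole.

step_arm --pt "-1 0 0 0 0" --pt "-1 0 0 0 0" --pt "-1 0 0 0 0" --pt "-1 0 0 -10 0" --pt "-1 0 0 -40 0" --pt "-1 0 0 -80 0" --pt "-1 -20 12 -100 0" --pt "-1 -60 37 -100 0" --pt "-1 -105 65 -100 0" --pt "-1 -150 93 -100 0" --pt "-1 -195 120 -100 0" --pt "-1 -240 148 -100 0" --pt "-1 -285 176 -100 0" --pt "-1 -325 201 -100 0" --pt "-1 -360 222 -100 0" --pt "-1 -380 235 -100 0" --pt "-1 -387 239 -100 0" --pt "-1 -387 239 -100 0" --pt "-1 -387 239 -100 0"

```text
time: 16.75
tool_pos: [0.5116, -0.2653, 0.233]
ee_rot: [-3.142, -0.001, 0.972]
wrist_force: [-0.8, 0.1, -1.4]
width: 0.022
```

```bash
python3 - <<'E'
from h import *
s=cams.snapshot("wrist");t=cams.snapshot("scene")
o=robot.get_obs();print(o["time"],o["tool_pos"],o["ee_rot"],o["width"])
for p in(s,t):
  for l in["stand_hole0","probe"]:
    print(l,[(np.round(d["position"],4).tolist(),round(d["p"],2),proj(p,d["position"]).tolist()) for d in models.pinpoint(p,l)[:3]])
u,v=map(int,proj(s,(.539,-.2255,.08)));print(u,v)
x0,y0=u-50,v-40
save(s,"j.png",(x0,y0,u+50,v+40),8)
print(x0,y0)
g=cv2.cvtColor(s["pixels"],cv2.COLOR_RGB2GRAY)
E
```

```text
16.85 [ 0.51158419 -0.26552133  0.23308013] [ 3.14133601e+00 -2.85590194e-04  9.72382412e-01] 0.02226197574615571
stand_hole0 [([0.5376, -0.2237, 0.0766], 0.82, [315.5, 146.1]), ([0.5147, -0.1062, 0.0818], 0.78, [228.9, 59.4])]
probe [([0.4441, -0.2207, 0.063], 0.87, [246.6, 189.8]), ([0.5095, -0.2693, 0.2002], 0.74, [318.1, 232.3]), ([0.5574, -0.3227, 0.0803], 0.57, [380.7, 211.2])]
stand_hole0 [([0.5376, -0.2256, 0.0842], 0.87, [298.2, 167.0]), ([0.5163, -0.1022, 0.0771], 0.84, [329.1, 186.1])]
probe [([0.5534, -0.3232, 0.0765], 0.84, [275.9, 156.1]), ([0.4414, -0.2169, 0.0568], 0.65, [323.7, 163.0]), ([0.5117, -0.2692, 0.2017], 0.52, [295.0, 126.0])]
317 147
267 107
```

View pics/j.png

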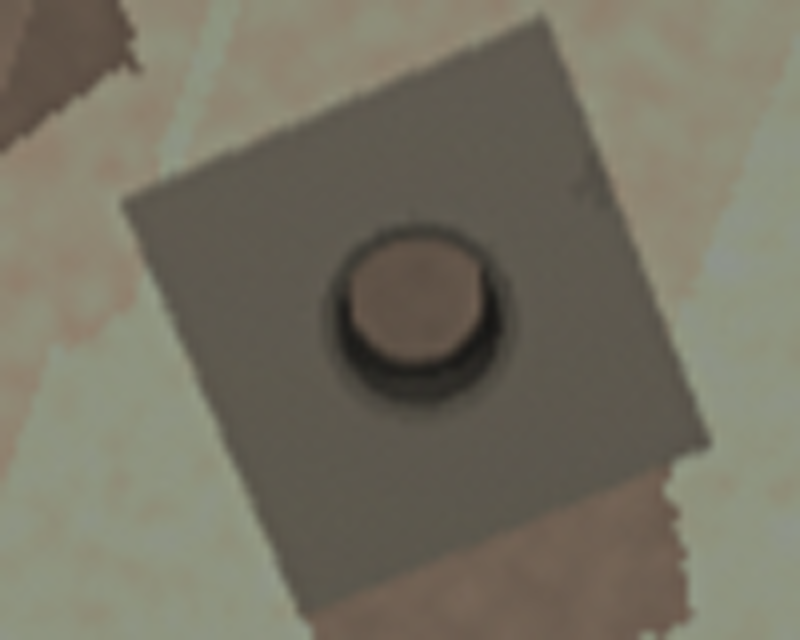

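Hole centre is at crop (418,313), pixel (319.2,146.1), which puts it at about (.5405,-.2260). Inserting part way and checking the force.

step_arm --pt "-1 20 1 0 0" --pt "-1 42 1.5 0 0" --pt "-1 48.8 1.5 0 0" --pt "-1 48.8 1.5 15 0" --pt "-1 48.8 1.5 40 0" --pt "-1 48.8 1.5 55 0" --pt "-1 48.8 1.5 65 0" --pt "-1 48.8 1.5 80 0" --pt "-1 48.8 1.5 95 0" --pt "-1 48.8 1.5 95 0" --pt "-1 48.8 1.5 95 0"

```text
time: 18.42
tool_pos: [0.5403, -0.2274, 0.1382]
ee_rot: [3.141, -0.0, 0.971]
wrist_force: [0.1, 0.5, -0.9]
width: 0.0217
```

```bash
python3 - <<'E'
from h import *
O=[]
for i in range(4):
    s=cams.snapshot("scene");o=robot.get_obs();O.append(np.r_[o["tool_pos"],o["wrist_force"],o["wrist_torque"]])
print(o["time"],np.round(np.mean(O,0),4))
save(s,"k.png",(250,90,350,220),4.5)
E
```

```text
18.625 [ 0.5405 -0.2275  0.1386 -0.3775  0.1615 -0.5406 -0.0218 -0.0262 -0.0129]
```

View pics/k.png

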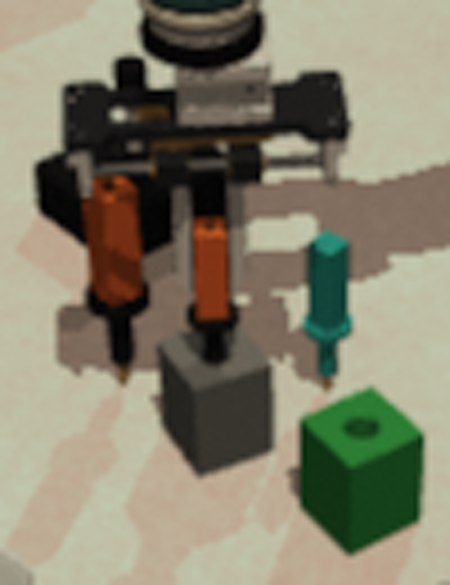

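The neck is in the hole with no contact force. Seating it, releasing and going up.

step_arm --pt "-1 1.1 -0.7 10 0" --pt "-1 1.1 -0.7 20 0" --pt "-1 1.1 -0.7 26 0" --pt "-1 1.1 -0.7 28.7 0" --pt "-1 1.1 -0.7 28.7 0" --pt "-1 1.1 -0.7 28.7 0"

```text
time: 19.38
tool_pos: [0.5401, -0.226, 0.1096]
ee_rot: [3.141, 0.0, 0.971]
wrist_force: [-0.6, 0.9, 3.0]
width: 0.0221
```

step_arm --pt "-0.4 0 0 0 0" --pt "0 0 0 0 0" --pt "0.3 0 0 0 0" --pt "0.3 0 0 0 0" --pt "0.3 0 0 0 0" --pt "0.3 0 0 -20 0" --pt "0.3 0 0 -60 0" --pt "0.3 0 0 -110 0" --pt "0.3 0 0 -160 0" --pt "0.3 -40 0 -200 0" --pt "0.3 -60 0 -200 0" --pt "0.3 -60 0 -200 0" --pt "0.3 -60 0 -200 0"

```text
time: 21.0
tool_pos: [0.506, -0.2747, 0.3066]
ee_rot: [-3.137, -0.001, 0.971]
wrist_force: [0.3, 0.3, -1.1]
width: 0.061
```

```bash
python3 - <<'E'
from h import *
w=cams.snapshot("wrist");s=cams.snapshot("scene");t=cams.snapshot("top")
o=robot.get_obs();print(o["time"],o["tool_pos"],o["width"],o["wrist_force"])
for n,p in(("w",w),("s",s),("t",t)):
  for l in["probe","dish","bottle","tipbox"]:
    print(n,l,[(np.round(d["position"],4).tolist(),round(d["p"],2)) for d in models.pinpoint(p,l)[:3]])
u,v=map(int,proj(w,(.54,-.226,.1)))
a=cv2.resize(w["pixels"][max(v-70,0):max(v-70,0)+140,u-80:u+80],(480,420),interpolation=cv2.INTER_CUBIC)
b=cv2.resize(s["pixels"][110:220,250:334],(320,420),interpolation=cv2.INTER_CUBIC)
cv2.imwrite("pics/l.png",np.hstack([a,b])[:,:,::-1])
E
```

```text
21.15 [ 0.50636558 -0.27455932  0.30739593] 0.06113984983072009 [ 0.14168703 -0.14978458  0.03989208]
w probe [([0.5371, -0.2298, 0.0786], 0.62), ([0.5583, -0.323, 0.0748], 0.61), ([0.4429, -0.2209, 0.0618], 0.59)]
w dish [([0.7606, -0.2074, 0.0031], 0.69)]
w bottle []
w tipbox [([0.5419, -0.2277, 0.0041], 0.61)]
s probe [([0.555, -0.323, 0.0741], 0.8), ([0.5403, -0.2263, 0.0812], 0.74), ([0.4425, -0.2148, 0.0564], 0.63)]
s dish [([0.7737, -0.2059, -0.0007], 0.65)]
s bottle [([0.8019, 0.092, -0.0009], 0.69)]
s tipbox [([0.5121, 0.3652, 0.0001], 0.68)]
t probe [([0.5568, -0.3242, 0.0776], 0.64), ([0.4428, -0.2184, 0.0532], 0.48), ([0.5417, -0.2281, 0.0773], 0.45)]
t dish []
t bottle [([0.799, 0.096, 0.0038], 0.76)]
t tipbox []
```

View pics/l.png

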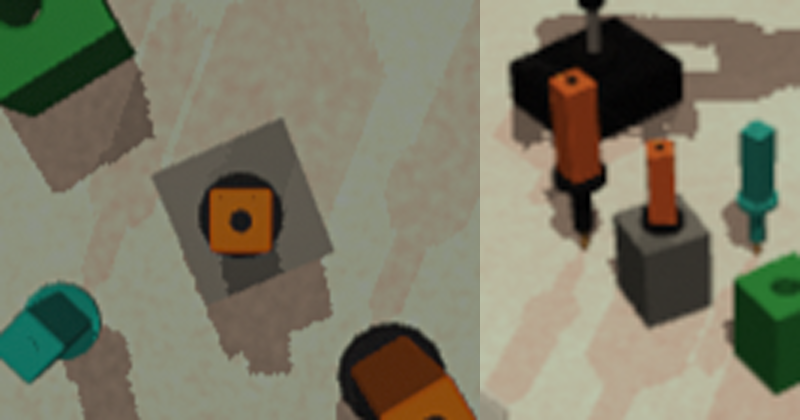

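The probe is back upright, collar on the grey stand at crop (240,215), with the gripper well clear and the bystanders where they were.

```bash
python3 -c "
from bench import robot
print(robot.close_job())"
```

```text
the job is handed in; nothing more can be done
None
```

I took the small orange probe from the grey stand and pressed its tip onto the brass of blue, then yellow, then red. It went back upright in its stand and I let go. The job was handed in at about 21 s of the 61 s allowed.

- **Contact:** each press was held for about 0.6–0.8 s at about 2.6 N above the free-hanging reading. That and the tool height put the spring about 3 mm in. The measured tool positions were within about 1 mm of the brass centres. The close-up pictures showed the tip on the brass for yellow and red. For blue I only took a picture just before contact.
- **Last check:** the final pictures show the probe upright with its collar flat on the stand and the gripper well clear. The dish, jar and tip box were found within about 4 mm of their first positions in the scene camera. In the last pictures the top camera missed the dish and tip box. The wrist camera missed the jar, mistook the stand for the tip box, and placed the dish about 1 cm off.

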